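# Fit the funnel strainers and hold the refill dial at three

### The arm

A 7-joint arm with a two-finger parallel gripper is mounted at the origin on the work surface. World frame = base frame: x ahead of the robot, y to its left, z up, the work surface at z = 0. Lengths are in m, angles in rad, forces in N, time in s.
With the tool pointing down it reaches from about 0.425 to 0.825 m from the base axis. Payload 3.6 kg.
Tool frame: the origin (TCP) lies where the fingers leave the gripper's body, on its centre line; the fingertips stand 73 mm ahead of it and the grasp point (between the pads) lies 54 mm ahead of it; z points along the fingers, y is the line along which they close (so a half turn about z gives the same grasp; the last joint's range is limited). The gripper opens to 85 mm and grips with 20 to 120 N. Pads are 22 mm wide; open, the fingers measure 114 mm over their backs; the gripper's body (76 mm by 85 mm) begins 54 mm behind the grasp point. The pads swing forward as they close: fully open they stand 13 mm farther back than shut.
Start: joints at [1.19, 0.615, -0.013, 1.423, 0.008, 1.103, -0.04], TCP at [0.226, -0.609, 0.304] pointing down, gripper open.
Joint ranges: [-3.12, 3.12], [-0.3, 2.06], [-1.34, 1.32], [0.26, 2.42], [-1.36, 4.5], [0.01, 1.98], [-2.84, 2.84]. Speed limits (rad/s): [2.79, 2.79, 3.14, 3.14, 3.14, 3.14, 3.14].

### API

Orientations are given as a unit quaternion [x, y, z, w].
In Python, from station import arm, snapshot, camera_info, ticket gives the robot as it stands. Calls block until the motion is done:
- arm.movep(position, orientation): joint-space move of the TCP to a pose.
- arm.line_to(position, velocity=0.15, ori=None): straight line of the TCP; ori=None keeps the orientation; velocity is the mean speed in m/s.
- arm.move_j(angles): joint-space move.
- arm.move_gripper(opening, effort=None): opening from 0.0 (shut) to 1.0 (fully open); effort is the grip in N (None keeps the last); returns when the fingers have stopped.
- arm.pause(seconds).
- arm.ik(position, orientation): joint angles nearest the present ones, or None.
- snapshot(name): name is "side" or "top"; returns the picture (400x640x3 uint8, blue, green, red); there is no depth.
- camera_info(name): a dict with "fx", "fy", "cx", "cy" (pixels), "R" (3x3) and "t" (3): a world point X has camera coordinates R X + t. Camera axes: x right, y down, z forward; pixel columns grow to the right and rows downward; lengths in m; the calibration is good to about 2 mm. A picture is of the moment at which its call begins. camera_info takes no time and is no camera call.
A pose or a line that the arm cannot do raises arm.MotionError and nothing moves.
- ticket.finish_job(): hands the job in; it is judged then, once.
Readings, each from a call of its own:
- arm.read_time(): time.
- arm.read_joint_positions(): joint angles.
- arm.read_dq(): joint speeds.
- arm.read_effort(): joint torques, N m.
- arm.read_tool_pos(): TCP position.
- arm.read_eef_rot(): TCP orientation.
- arm.read_ft_force(): force on the tool from outside, world axes, zero at the start.
- arm.read_wrist_torque(): the same for the moment, N m.
- arm.read_opening(): opening from 0.0 (shut) to 1.0 (fully open).
- arm.read_finger_force(): force on a finger pad.
Only numpy, scipy, OpenCV 4.12 (cv2) and the standard library are available. Lean on these libraries where they do the work, as an engineer would, in place of code of your own. Each camera call takes 0.05 s, during which the arm holds its last target. There are 200 camera calls.

### The job

Fit the strainers for the refill: lower (do not drop) the wide steel strainer cup into the throat of the funnel and let go, then lower the narrow brass one inside it and let go, both standing upright on the floor beneath them; leave the decanter and the amber jars where they stand. Then turn the spring-return dial on the blue valve box clockwise by its red pin, past the one-dot and two-dot clicks to the green three-dot one, and finish while still holding it there, because it springs back if let go.

Things in the scene. Friction and masses are not known exactly. Their poses are not given: they have to be found in the camera images.
- funnel: wide tin funnel, fixed in a round black rubber stand (120 mm diameter); mouth 176 mm diameter, rim 97 mm above the bench; a cone narrows down to a straight round throat of 68 mm inner diameter, from 53 mm down to its flat floor 39 mm above the bench; origin at the centre of the stand's underside, z up; fixed to the bench
- funnel_seat (a point): centre of the flat floor of the funnel throat, where the wide strainer stands; z up
- coarse: wide stainless strainer cup, open at the top, straight round wall: 60 mm outer diameter, 80 mm tall, wall 3 mm, floor 4 mm thick, about 140 g; origin at the centre of its underside, z up to its mouth; starts upright on the bench
- coarse_rim (a point): centre of the wide cup's mouth, 80 mm above its underside
- coarse_floor (a point): centre of the wide cup's inner floor (54 mm inner diameter), 4 mm above its underside, where the narrow cup stands
- fine: narrow brass strainer cup, open at the top, straight round wall: 38 mm outer diameter, 115 mm tall, wall 3 mm, about 90 g; origin at the centre of its underside, z up to its mouth; starts upright on the bench. Nested, it stands 39 mm out of the wide cup
- fine_rim (a point): centre of the narrow cup's mouth, 115 mm above its underside
- console: blue valve box 165 x 165 mm, 55 mm high, fixed to the bench; origin at the centre of its underside, z up, x away from the robot at yaw 0. On its top a black round dial with an arm that carries an upright red pin; round the dial, 80 mm from its axis, lie groups of one, two (white) and three (green) dots that mark the three click positions of the arm
- dial_axis (a point): point on the vertical axis of the dial, level with the top of the red pin (122 mm above the bench)
- dial_pin (a point): centre of the top of the upright red pin on the dial arm: 16 mm diameter, free for 45 mm below this point down to the arm (22 mm above the box top), 58 mm from the dial axis; it is fixed to the arm and turns with it
- dial (a joint): angle of the dial in rad, growing clockwise seen from above. 0 = at rest; soft clicks (detents) at 0.4 (one dot), 0.8 (two dots) and 1.2 (three green dots), end stop at 1.35. A spring always turns it back to 0 when let go, from every click: about 3 N at the pin at rest, 6 N at the third click, up to 8 N on the way
- decanter: squat clear glass decanter with cork stopper, 110 mm diameter, 134 mm tall; origin at the centre of its underside; bystander, leave alone
- jar1: empty amber glass jar, 56 mm diameter, 68 mm tall, origin at the centre of its underside; bystander, leave alone
- jar2: empty amber glass jar, 56 mm diameter, 68 mm tall, origin at the centre of its underside; bystander, leave alone
Mind the look-alikes: they are no part of the job. Of the things shaped like the fine, the brass one is meant. Leave any pink or purple look-alike of the coarse alone.

How it is judged:
By the outcome, as a careful person would: the job done as asked, in the order asked, and still so for the second after the job is handed in, while the arm keeps its last pose, push and grip.
It also fails if it takes over 72 s, if anything falls off the work surface, if the arm or the gripper's body presses on something with over 40 N, if the wrist force passes 120 N, or if a joint passes its speed limit or range.

## Working session

There is one attempt and no reset: what is moved stays moved. The work goes in short steps, each a Python script; the robot and the scene stay as the last script left them, time stands still between calls to the robot, and variables do not carry over. Pictures are saved under pics/ and viewed, at most 10 in all, crops included, and the job is handed in when it is done.

```bash
mkdir -p pics
python3 - <<'E'
from station import *
import cv2
for n in("side","top"):
    cv2.imwrite(f"pics/{n}0.png",snapshot(n)); c=camera_info(n); print(n,c)
print(arm.read_time(),arm.read_tool_pos(),arm.read_eef_rot())
E
```

```text
side {'fx': 488.4373734704143, 'fy': 488.4373734704143, 'cx': 312.05185955835447, 'cy': 198.37341915107913, 'R': array([[ 0.99615649, -0.08512418, -0.02064283],
       [-0.06669356, -0.58434839, -0.80875765],
       [ 0.05678222,  0.80702592, -0.58777967]]), 't': array([-0.57615599,  0.11594591,  1.31391952])}
top {'fx': 519.329928671399, 'fy': 519.329928671399, 'cx': 322.79874091996555, 'cy': 198.39873128454903, 'R': array([[ 0.01685122, -0.99947262, -0.0277581 ],
       [-0.99355517, -0.01362625, -0.11252753],
       [ 0.11208995,  0.02947543, -0.99326081]]), 't': array([-0.00693561,  0.57050243,  1.22475183])}
0.1 [ 0.22564821 -0.60901073  0.30283879] [ 9.84298127e-01  1.76510066e-01 -2.24751315e-04 -1.15939335e-03]
```

View pics/top0.png

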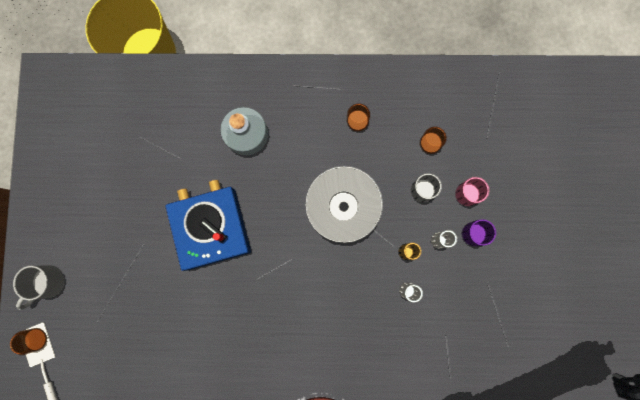

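View pics/side0.png

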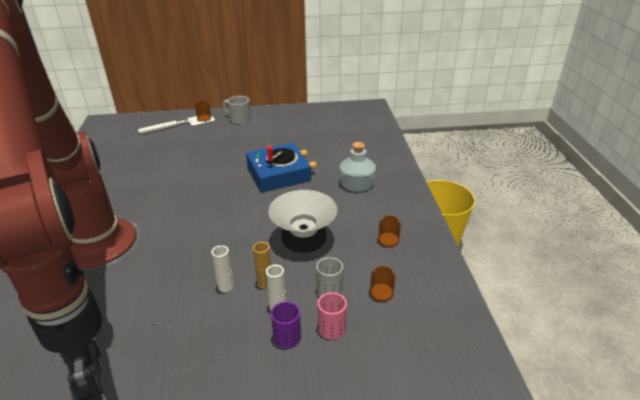

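Top view candidates for the coarse cup are steel (427,187), pink (474,191) and purple (480,233). For the fine cup they are brass (411,252), white (446,239) and white (412,293). I choose the steel and the brass ones and check both in a crop.

```bash
cat > h.py <<'E'
import numpy as np, cv2
from station import *
def ray(n,px,z):
    c=camera_info(n); R=np.array(c["R"]); t=np.array(c["t"])
    d=R.T@[(px[0]-c["cx"])/c["fx"],(px[1]-c["cy"])/c["fy"],1]; o=-R.T@t
    return o+d*(z-o[2])/d[2]
def proj(n,X):
    c=camera_info(n); p=np.array(c["R"])@X+c["t"]; return np.array([c["fx"]*p[0]/p[2]+c["cx"],c["fy"]*p[1]/p[2]+c["cy"]])
E
python3 - <<'E'
from h import *
t=cv2.imread("pics/top0.png"); s=cv2.imread("pics/side0.png")
a=cv2.resize(t[160:290,380:480],None,fx=4,fy=4,interpolation=cv2.INTER_CUBIC)
b=cv2.resize(s[225:355,205:305+50],None,fx=2.6,fy=4,interpolation=cv2.INTER_CUBIC)
cv2.imwrite("pics/crop1.png",np.hstack([a,b]))
c=cv2.resize(t[160:290,150:400],None,fx=3.2,fy=3.2,interpolation=cv2.INTER_CUBIC);cv2.imwrite("pics/crop2.png",c)
for n,p,z in[("coarse",(427,186),.08),("pink",(474,190),.08),("purple",(480,233),.08),("fine",(411,252),.115),("funnel",(344,205),.097),("axis",(204,222),.077),("pin",(217,237),.122),("dot1",(219,252),.056),("dot3",(191,254),.056),("w1",(447,239),.115),("jar2",(433,140),.068)]:print(n,ray("top",p,z).round(3))
hsv=cv2.cvtColor(t,cv2.COLOR_BGR2HSV)
def comp(m,lo):
    k,l,st,ce=cv2.connectedComponentsWithStats(m); 
    for i in range(1,k):
        if st[i,4]>lo: print(st[i],ce[i].round(1))
print("red");comp(cv2.inRange(hsv[:290,150:260],(0,150,120),(6,255,255))|cv2.inRange(hsv[:290,150:260],(174,150,120),(180,255,255)),8)
print("grey funnel");comp(cv2.inRange(hsv[150:260,290:400],(0,0,110),(180,40,255)),200)
print("steel");comp(cv2.inRange(hsv[160:215,405:450],(0,0,110),(180,60,255)),20)
print("brass");comp(cv2.inRange(hsv[235:270,395:430],(10,120,90),(32,255,255)),20)
E
```

```text
coarse [ 0.597 -0.241  0.08 ]
pink [ 0.589 -0.349  0.08 ]
purple [ 0.49  -0.361  0.08 ]
fine [ 0.444 -0.199  0.115]
funnel [ 0.549 -0.049  0.097]
axis [0.506 0.277 0.077]
pin [0.47  0.235 0.122]
dot1 [0.437 0.244 0.056]
dot3 [0.431 0.31  0.056]
w1 [ 0.474 -0.279  0.115]
jar2 [ 0.709 -0.258  0.068]
red
[ 62 233   8   7  42] [ 66.1 236. ]
grey funnel
[  15   16   78   77 4642] [53.6 53.6]
steel
[ 10  13  27  26 408] [21.7 26.9]
brass
[  8   8  18  17 173] [15.8 16. ]
```

View pics/crop1.png

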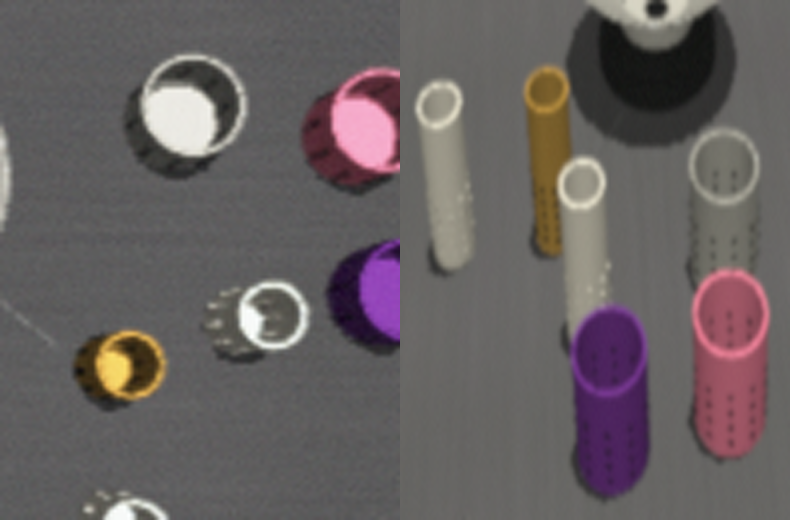

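View pics/crop2.png

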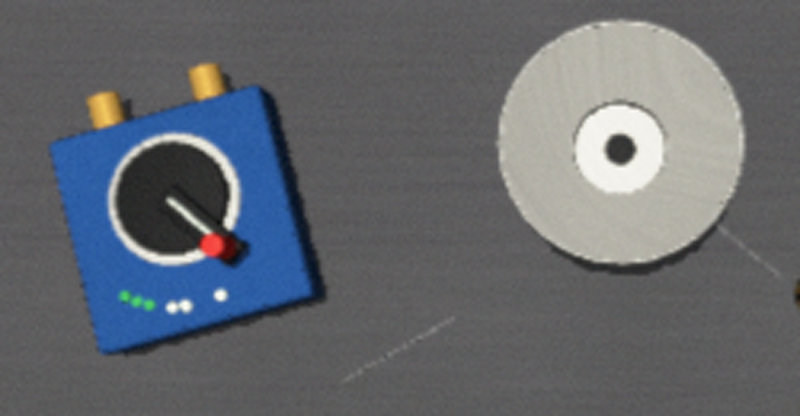

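The crops confirm steel (428,186) and brass (412.6,251) at the rims. The funnel throat is at (343.5,206), the red pin at (216,236.4) and the dial ring centre at (204.3,221.6). The green dots are at (192.5,253.7). Now I cross-check these.

Run:
```python
from h import *
cr=ray("top",(428.1,185.9),.08);f=ray("top",(412.6,250.9),.115);fr=ray("top",(343.7,204.0),.097);fl=ray("top",(343.4,205.9),.039)
print("top: coarse",cr,"fine",f,"fun rim",fr,"floor",fl)
print("side: coarse",ray("side",(329.8,266.4),.08),"fine",ray("side",(261.3,247.1),.115))
s=cv2.imread("pics/side0.png");h=cv2.cvtColor(s,cv2.COLOR_BGR2HSV)
m=cv2.inRange(h[185:260,260:345],(0,0,105),(180,60,255))
k,l,st,ce=cv2.connectedComponentsWithStats(m);i=1+st[1:,4].argmax();print("side funnel bbox",st[i]+[260,185,0,0,0])
print("pred rim extent",[proj("side",fr+np.array([.088*np.cos(a),.088*np.sin(a),0])).round(1) for a in np.arange(0,6.28,.785)])
ax=ray("top",(204.0,221.5),.057);pin=ray("top",(216.0,236.3),.122)
print("axis",ax,"pin",pin,np.linalg.norm((pin-ax)[:2]))
th=lambda p:np.arctan2(*(p-ax)[1::-1])
for p in[(218.7,252.1),(206.6-.7,255.6),(192.4,253.7)]:
    d=ray("top",p,.056);print("dot",d,np.linalg.norm((d-ax)[:2]),th(pin)-th(d))
m=cv2.inRange(h[130:190,240:320],(0,150,120),(6,255,255))|cv2.inRange(h[130:190,240:320],(174,150,120),(180,255,255))
k,l,st,ce=cv2.connectedComponentsWithStats(m);i=1+st[1:,4].argmax();b=st[i]+[240,130,0,0,0];print("side red",b,"pred pin top",proj("side",pin))
for q in[cr,f,fl,pin]:print(np.hypot(*q[:2]))
```

```text
top: coarse [ 0.59767432 -0.24356473  0.08      ] fine [ 0.4464725  -0.20236275  0.115     ] fun rim [ 0.55097387 -0.04821185  0.097     ] floor [ 0.55232539 -0.04818372  0.039     ]
side: coarse [ 0.59947136 -0.24387951  0.08      ] fine [ 0.44785217 -0.20124694  0.115     ]
side funnel bbox [ 260  188   85   48 2986]
pred rim extent [array([336.4, 207.4]), array([323.9, 194. ]), array([300., 190.]), array([277.2, 197.1]), array([267.7, 212. ]), array([278.5, 226.7]), array([304.6, 231.7]), array([329.1, 223.3])]
axis [0.50865056 0.28236431 0.057     ] pin [0.47167602 0.23700733 0.122     ] 0.058518137479054814
dot [0.43697979 0.24461584 0.056     ] 0.08100398993840636 0.402088665505274
dot [0.42826621 0.27466502 0.056     ] 0.08075223444666806 0.791372035562758
dot [0.43218605 0.30694723 0.056     ] 0.08031899723228605 -5.085265638857905
side red [267 146   5  15  52] pred pin top [268.90778588 147.30578713]
0.6453978358442697
0.49019218528053005
0.5544231298665359
0.527873794433259
```

```bash
cat >> h.py <<'E'
def Q(d): a=np.deg2rad(d)/2; return [np.cos(a),np.sin(a),0,0]
def fz(): return round(float(np.array(arm.read_ft_force())[2]),2)
def lower(xy,z0,zmin,thr=4,step=.002):
    """step down from z0 until the upward force rises by thr or zmin is reached"""
    f0=fz(); z=z0
    while z>zmin:
        z=max(z-step,zmin); arm.line_to([*xy,z],velocity=.03)
        if fz()-f0>thr: break
    return z,fz()-f0
E
python3 - <<'E'
from h import *
q=Q(-40); xy=[.5985,-.2437]; F=[.5515,-.0482]
for n,p in [("c",[*xy,.25]),("F",[*F,.26]),("fine",[.447,-.202,.3]),("p",[.4717,.237,.16])]:
    for d in(-40,140): r=arm.ik(p,Q(d)); print(n,d,None if r is None else np.round(r,2))
arm.movep([*xy,.22],q)
arm.line_to([*xy,.114],velocity=.15)
print(arm.read_time(),arm.read_ft_force()); arm.move_gripper(0,effort=30)
print(arm.read_opening(),arm.read_finger_force(),arm.read_tool_pos())
arm.line_to([*xy,.25],velocity=.2); print(fz(),arm.read_opening())
arm.line_to([*F,.25],velocity=.2); arm.line_to([*F,.19],velocity=.2)
print(arm.read_time(),arm.read_tool_pos())
i=np.vstack([snapshot("side")[130:300,200:420],snapshot("top")[130:300,260:480]]);cv2.imwrite("pics/v1.png",cv2.resize(i,None,fx=1.75*1.0,fy=1.75,interpolation=cv2.INTER_CUBIC))
E
```

```text
c -40 [ 0.22  0.67  0.23  1.51 -0.17  0.99 -1.77]
c 140 [ 0.66  0.71 -0.55  1.49  0.4   1.05  0.89]
F -40 [-0.04  0.52  0.13  1.77 -0.09  0.86 -2.14]
F 140 [ 0.45  0.58 -0.63  1.75  0.41  0.94  0.53]
fine -40 [ 0.25  0.38  0.18  1.88 -0.09  0.89 -1.8 ]
fine 140 [ 0.8   0.43 -0.6   1.87  0.3   0.94  0.94]
p -40 [-0.57  0.62  0.09  1.93 -0.1   0.59 -2.68]
p 140 [-0.11  0.7  -0.62  1.92  0.6   0.72 -0.22]
2.875 [ 0.13729277 -0.76777191 -0.18619881]
0.7032296083666246 32.254641596227884 [ 0.59927767 -0.2439273   0.11555049]
-3.03 0.7032447172772037
5.675 [ 0.55178657 -0.04938496  0.19003981]
```

View pics/v1.png

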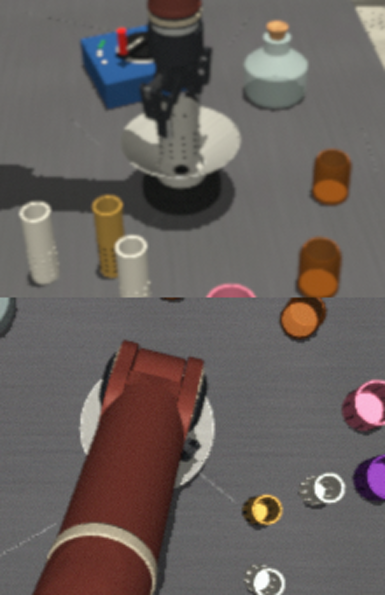

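The cup hangs upright over the funnel: its foot is near (181,150) in the upper picture and it is centred in the mouth. I lower it until contact.

Run:
```python
from h import *
F=[.5515,-.0475]
arm.line_to([*F,.172],velocity=.1); print(arm.read_tool_pos(),fz())
z=lower(F,.172,.150); print(z,arm.read_tool_pos(),arm.read_ft_force(),arm.read_wrist_torque(),arm.read_time())
```

```text
[ 0.55152197 -0.04744599  0.17231227] -2.41
(0.15399999999999997, 6.46) [ 0.55184579 -0.04753056  0.15455647] [-1.12038597 -0.16507348  4.05113423] [-0.01275037  0.20486194 -0.03953496] 8.3583
```

Run:
```python
from h import *
F=[.5515,-.0475]; q=Q(-40)
arm.move_gripper(.95); print(fz())
arm.line_to([*F,.26],velocity=.2)
arm.movep([.447,-.202,.26],q); print(arm.read_time(),fz())
i=np.vstack([snapshot("side")[150:310,200:420]]);cv2.imwrite("pics/v2.png",cv2.resize(i,None,fx=3,fy=3,interpolation=cv2.INTER_CUBIC))
t=snapshot("top");cv2.imwrite("pics/top2.png",t)
cv2.imwrite("pics/v2.png",np.vstack([cv2.resize(i,None,fx=2,fy=2,interpolation=cv2.INTER_CUBIC),cv2.resize(t[150:260,290:400],(440,275*440//275),interpolation=cv2.INTER_CUBIC)[:270]]))
```

```text
-0.62
10.1583 0.22
```

View pics/v2.png

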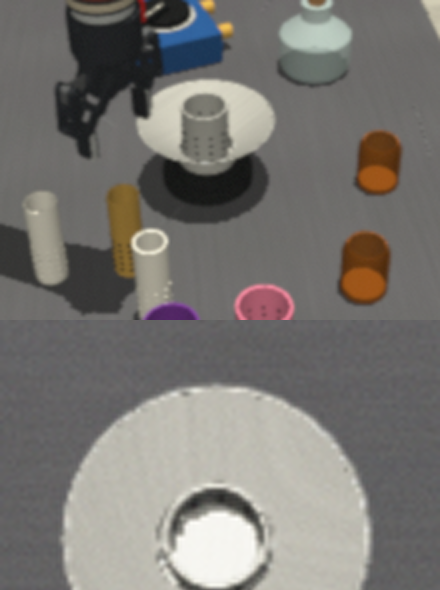

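The wide cup stands upright in the throat, with its rim centre at about (343.6,203.9) in the top view. Next I pick the brass cup.

Run:
```python
from h import *
print(ray("top",(343.6,203.9),.119))
xy=[.447,-.202]; F=[.5518,-.0478]
arm.move_gripper(.8)
arm.line_to([*xy,.154],velocity=.12); print(arm.read_ft_force(),arm.read_tool_pos())
arm.move_gripper(0,effort=25)
zp=arm.read_tool_pos()[2]; print(arm.read_opening(),arm.read_finger_force(),zp)
arm.line_to([*xy,.31],velocity=.2); print(fz(),arm.read_opening())
arm.line_to([*F,.31],velocity=.2); arm.line_to([*F,.285],velocity=.1)
print(arm.read_time(),arm.read_tool_pos(),fz())
i=snapshot("side")[80:260,200:420];cv2.imwrite("pics/v3.png",cv2.resize(i,None,fx=2.5,fy=2.5,interpolation=cv2.INTER_CUBIC))
```

```text
[ 0.54894143 -0.0477438   0.119     ]
[ 0.05493228 -0.29615841  0.16096887] [ 0.44738453 -0.20226922  0.15454299]
0.4294897714099068 25.092262839898467 0.15468327669374565
-0.56 0.4307538887851147
14.3667 [ 0.55137935 -0.04860978  0.28486825] -1.5
```

View pics/v3.png

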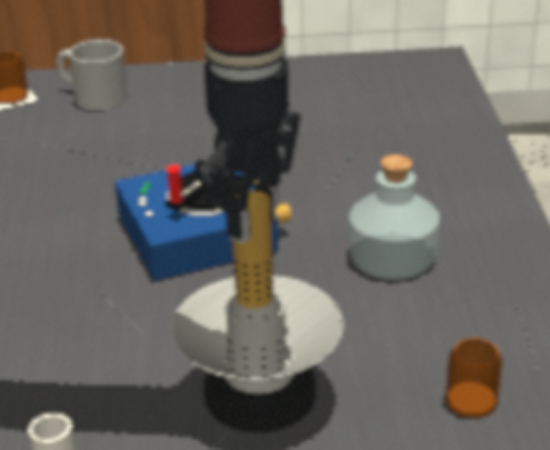

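The brass cup is upright, centred above the steel cup (foot at about (254,303) in the crop). I lower it.

Run:
```python
from h import *
F=[.551,-.0477]
arm.line_to([*F,.212],velocity=.08); print(arm.read_tool_pos(),arm.read_ft_force())
z=lower(F,.212,.194,thr=3); print(z,arm.read_tool_pos(),arm.read_ft_force(),arm.read_time())
if arm.read_tool_pos()[2]<.2005:
    arm.move_gripper(.75); arm.line_to([*F,.30],velocity=.15); print(arm.read_time(),fz())
    for d in (-40,140,50,-130,5,95):
        for p in([.4717,.237,.20],[.4513,.285,.16],[.4517,.29,.16]): 
            r=arm.ik(p,Q(d)); print(d,None if r is None else np.round(r,2))
```

```text
[ 0.55139733 -0.04777657  0.21250993] [-0.51942046 -0.14366818 -0.51812622]
(0.19599999999999998, 8.68) [ 0.55153836 -0.04753147  0.1975224 ] [-1.35579524  1.55415796  8.1554437 ] 17.4833
18.7083 0.41
-40 [-0.64  0.57  0.2   1.9  -0.17  0.69 -2.61]
-40 [-0.72  0.63  0.18  1.92 -0.19  0.6  -2.69]
-40 [-0.73  0.64  0.18  1.91 -0.19  0.61 -2.7 ]
140 [-0.14  0.62 -0.56  1.89  0.46  0.77 -0.09]
140 [-0.27  0.68 -0.52  1.9   0.52  0.69 -0.23]
140 [-0.28  0.69 -0.52  1.89  0.52  0.7  -0.23]
50 [-0.4   0.56 -0.16  1.89  0.13  0.69 -1.34]
50 [-0.52  0.63 -0.13  1.91  0.13  0.61 -1.43]
50 [-0.53  0.63 -0.13  1.9   0.13  0.61 -1.44]
-130 [ 0.16  0.84 -1.15  1.88  0.9   1.06  1.07]
-130 [ 0.05  0.93 -1.15  1.89  1.    1.05  0.89]
-130 [ 0.04  0.93 -1.15  1.89  1.    1.05  0.89]
5 [-0.52  0.56  0.02  1.9  -0.02  0.68 -1.97]
5 [-0.62  0.63  0.03  1.91 -0.03  0.6  -2.06]
5 [-0.63  0.63  0.03  1.91 -0.03  0.6  -2.07]
95 [-0.27  0.58 -0.36  1.89  0.3   0.72 -0.71]
95 [-0.39  0.65 -0.33  1.91  0.34  0.64 -0.84]
95 [-0.39  0.65 -0.33  1.9   0.34  0.65 -0.85]
```

Contact came at the expected height (0.1975 against 0.1977), and the cup is released. Next I go above the pin and look.

Run:
```python
from h import *
P=[.4718,.2370]
arm.movep([*P,.24],Q(51)); print(arm.read_time(),arm.read_tool_pos(),arm.read_opening())
s=snapshot("side");t=snapshot("top")
cv2.imwrite("pics/v4.png",np.hstack([cv2.resize(s[80:260,200:360],None,fx=2.5,fy=2.5,interpolation=cv2.INTER_CUBIC),cv2.resize(t[150:270,300:400],None,fx=3.75,fy=3.75,interpolation=cv2.INTER_CUBIC)]))
```

```text
19.8667 [0.47269664 0.23536794 0.23974913] 0.7469984222683204
```

View pics/v4.png

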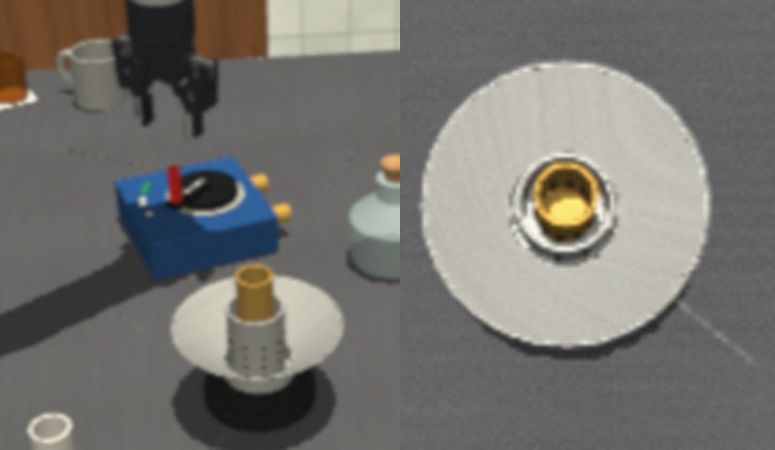

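Both cups are nested upright: brass rim at (566,197) and steel rim at (566,205) in the right-hand crop. Next I grip the pin and turn it.

Run:
```python
from h import *
P=np.array([.4718,.2370]); A=np.array([.5087,.2824])
arm.line_to([*P,.158],velocity=.12,ori=Q(51)); print(arm.read_tool_pos(),arm.read_ft_force())
arm.move_gripper(0,effort=60); print(arm.read_opening(),arm.read_finger_force(),arm.read_ft_force())
a0=np.arctan2(*(P-A)[::-1])
for th in np.append(np.arange(.1,1.15,.1),1.2):
    p=A+.058*np.array([np.cos(a0-th),np.sin(a0-th)])
    arm.line_to([*p,.158],velocity=.05,ori=Q(51-np.rad2deg(th)))
    c=np.array(arm.read_tool_pos())[:2]; print(round(th,2),((a0-np.arctan2(*(c-A)[::-1]))%(2*np.pi)).round(3),np.linalg.norm(c-A).round(4),np.round(arm.read_ft_force(),1))
print(arm.read_time(),arm.read_opening(),arm.read_finger_force())
s=snapshot("side");t=snapshot("top")
cv2.imwrite("pics/v5.png",np.hstack([cv2.resize(s[120:210,220:320],None,fx=4,fy=4,interpolation=cv2.INTER_CUBIC),cv2.resize(t[190:280,150:250],None,fx=4,fy=4,interpolation=cv2.INTER_CUBIC)]))
```

```text
[0.47229007 0.23716254 0.15855101] [-0.53038507  0.32262776  0.6487654 ]
0.17090020410266551 58.39765012264252 [-3.23993388  0.35658929  6.58786141]
0.1 0.093 0.0584 [-2.  -1.2  5.7]
0.2 0.198 0.0585 [-1.6 -0.5  5.4]
0.3 0.305 0.0586 [-3.7 -0.2  7.2]
0.4 0.403 0.0587 [-2.8 -1.3  6.4]
0.5 0.499 0.0588 [-2.6 -1.3  7.4]
0.6 0.557 0.0593 [-3.6 -5.9 10. ]
0.7 0.664 0.0595 [-3.5 -5.5  9.6]
0.8 0.767 0.0596 [-3.4 -3.9  8.7]
0.9 0.862 0.0597 [-4.9 -6.  11.2]
1.0 0.96 0.0599 [-6.6 -3.9 10.9]
1.1 1.067 0.0601 [-6.8 -3.3 11. ]
1.2 1.169 0.0603 [-6.6 -3.4 11.5]
24.5083 0.1658011606003148 59.734384417533875
```

View pics/v5.png

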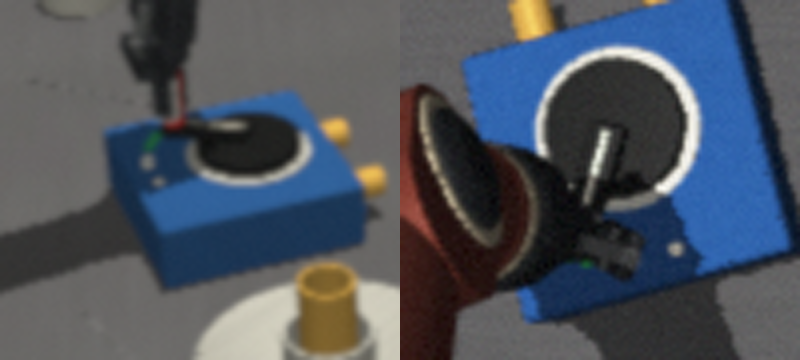

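The pin is gripped at about (175,110) in the side crop, and the arm points at the green dots from (610,128) to (591,200) in the top crop. The TCP says about 1.17, so I measure the arm's white line before and now and correct the shortfall.

```bash
cat >> h.py <<'E'
def line_ang(t):
    g=cv2.cvtColor(t,cv2.COLOR_BGR2HSV); m=cv2.inRange(g,(0,0,120),(180,70,255))
    r=np.zeros_like(m); cv2.circle(r,(204,222),16,255,-1)
    m&=r; k,l,st,ce=cv2.connectedComponentsWithStats(m); i=1+st[1:,4].argmax()
    ys,xs=np.where(l==i); w=np.array([ray("top",(x,y),.078)[:2] for x,y in zip(xs,ys)])
    d=cv2.fitLine(w.astype(np.float32),cv2.DIST_L2,0,1e-4,1e-4).ravel()[:2]
    if d[0]>0:d=-d
    return np.arctan2(d[1],d[0])%(2*np.pi),len(xs)
E
python3 - <<'E'
from h import *
a=line_ang(cv2.imread("pics/top0.png"));b=line_ang(snapshot("top"));print(a,b,"dial",a[0]-b[0])
P=np.array([.4718,.2370]); A=np.array([.5087,.2824]);a0=np.arctan2(*(P-A)[::-1])
th=1.23;p=A+.058*np.array([np.cos(a0-th),np.sin(a0-th)])
arm.line_to([*p,.158],velocity=.03,ori=Q(51-np.rad2deg(th)))
arm.pause(.5)
c=np.array(arm.read_tool_pos())[:2]; print(((a0-np.arctan2(*(c-A)[::-1]))%(2*np.pi)),np.round(arm.read_ft_force(),1))
b=line_ang(snapshot("top"));print(b,"dial",a[0]-b[0],arm.read_time())
E
```

```text
(np.float32(4.051047), 40) (np.float32(2.911391), 29) dial 1.1396558
1.1968661218671919 [-7.1 -2.5 11.5]
(np.float32(2.8614688), 32) dial 1.189578 25.4583
```

Run:
```python
from h import *
arm.pause(.5); a=line_ang(cv2.imread("pics/top0.png"))[0]; print(a-line_ang(snapshot("top"))[0],arm.read_finger_force()); print(ticket.finish_job())
```

```text
1.189578 59.711140394210815
the job is handed in; nothing more can be done
None
```

I handed the job in at about 26 s: the steel cup stands upright in the funnel throat with the brass cup nested inside it, and the arm is still gripping the red pin at the green three-dot click (dial measured at about 1.19 rad).

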